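# Lock the sextant down for sea

## Task

Make the sextant fast for sea: with the fingertips push its sliding stowage board fully home along its channel, against the end stop at the far end of the drawer, and then push the lever of the hold-down clamp beside it over past its dead point until it snaps into lock. Only push: do not lift or tip the sextant, and leave the compass, the canister and the dividers where they lie.

Things in the scene. Friction and masses are not known exactly. Their poses are not given: they have to be found in the camera images.
- drawer: Fixed chipped white plywood drawer open on the table, 460 (x) x 620 (y) mm outside, walls 12 mm thick, 62 high, floor 8 mm thick. Origin: centre of its underside; x to its far end, y left, z up; yaw within 0.25 rad of the robot's. Two wooden battens along x (10 mm wide, tops 24 mm above the underside), inner faces at y = -68 and +158 mm, make the channel of the sextant's board.
- end_stop (a point): Foot of the near face of the wooden stop (30 mm high) that closes the far end of the channel: x = +170, y = +45, z = 8 mm in the drawer frame.
- sextant: Loose aluminium sextant fixed flat on a plywood stowage board, 0.7 to 1 kg. Board 190 (x) x 220 (y) x 12 mm, on the drawer's floor, axes as the drawer's, 3 mm clear of each channel batten. Origin: centre of the board's underside. Starts 45 to 80 mm short of the stop; home = origin at x +75, y +45 mm in the drawer frame. Instrument top at most 80 mm up within 80 mm of the near edge, 95 mm beyond.
- board_batten (a point): Middle of the near face (x = -95, y = 0, z = +23 mm in the sextant frame) of the wooden push batten on the board's near edge: 130 mm long across y, 16 mm thick, upright face flush with the board's edge, top 35 mm above the board's underside.
- board_chock (a point): Top centre (x = -32.5, y = -95, z = +26 mm in the sextant frame) of a wooden chock on the board, 15 x 26 mm, 14 high. With the board home, the locked clamp's foot stands beside it on the near side, so the board cannot slide back; with the board short of home the chock is in the foot's way or on its wrong side.
- clamp_lever (a joint): Lever angle, rad. 0 = open (start): leans 0.75 rad from upright to the drawer's -y. Grows as it tips to the drawer's +y, towards the sextant; 0.75 = upright. A spring holds it open up to the dead point near 0.75, then snaps it on to the lock at 1.35 (leaning 0.6 to +y, hold-down arm level). Starting it takes 8 to 12 N at the grip, less near the dead point. It stays in lock by itself.
- lever_grip (a point): Upper end of the lever's black rubber grip (on its axis), 100 mm from the pivot; moves with the lever. The grip is a round bar of 24 mm diameter from 55 to 100 mm from the pivot with a round end (which reaches 12 mm past this point), below it a 12 mm steel rod.
- lever_pivot (a point): Pivot of the clamp lever in its steel bracket: x = +20, y = -145, z = +53 mm in the drawer frame, axis along the drawer's x, so the lever swings in the drawer's y-z plane. The hold-down arm (steel bar 104 mm long, with a rubber foot) is one piece with the lever: nearly upright when open, level towards +y when locked, foot 3 mm above the board.
- canister: Loose brass screw-top canister with knurled lid, 53 mm diameter, 60 mm high; origin centre of its underside. Leave alone.
- bearing_compass: Loose yellow plastic hand bearing compass, disc of 80 mm diameter, about 40 mm high, with a short stub to its -x side; origin centre of the disc's underside. Leave alone.
- dividers: Loose rusty steel pair of dividers lying flat, about 165 mm long along its y, 30 mm wide, 10 mm high; origin near the middle of its underside. Leave alone.

How it is judged:
By the outcome, as a careful person would: the job done as asked, in the order asked, and still so for the second after the job is handed in, with the robot touching nothing.
It also fails if it takes over 54 s, if anything falls off the work surface, if the arm or the gripper's body presses on something with over 40 N, if the wrist force passes 120 N, or if a joint passes its speed limit or range.

## Robot

A 6-joint arm with a two-finger parallel gripper is mounted at the origin on the work surface. World frame = base frame: x ahead of the robot, y to its left, z up, the work surface at z = 0. Lengths are in mm, angles in rad, forces in N, time in s.
With the tool pointing down it reaches from about 275 to 1000 mm from the base axis. Payload 8.4 kg.
Tool frame: the origin (TCP) lies midway between the tips of the shut fingers; the grasp point (between the pads) lies 19 mm behind it (manip.tcp_to_grasp is the distance from the TCP to the grasp point, in mm); z points along the fingers, y is the direction in which the jaws open and shut (so a half turn about z gives the same grasp; the last joint's range is limited). The gripper opens to 85 mm and grips with 20 to 120 N. Pads are 22 mm wide; open, the fingers measure 114 mm over their backs; the gripper's body (76 mm by 85 mm) begins 54 mm behind the grasp point. The pads swing forward as they close: fully open they stand 13 mm farther back than shut.
Start: joints at [1.15, 0.353, 1.633, -0, 1.155, -0.002], TCP at [254.164, 570.989, 231.281] pointing down, gripper open.
Joint ranges: [-2.63, 2.63], [-0.92, 2.1], [0.06, 2.66], [-1.3, 4.44], [0, 2.69], [-3.02, 3.02]. Speed limits (rad/s): [2.22, 2.22, 2.79, 3.14, 3.14, 3.14].

## Interface

Orientations are given as a 3x3 rotation matrix whose columns are the frame's x, y, z axes.
In Python, from bench import manip gives the robot as it stands.
- The arm moves only by the tool move_arm, never from a script. Its argument "steps" is one flat list of numbers, 6 for each row, row after row: the shift along the tool's x, y, z scaled (see below), then the turn, a rotation vector about the tool's x, y, z scaled (see below). In form: [dx, dy, dz, wx, wy, wz, dx, dy, dz, wx, wy, wz, ...]. A call has 1 to 20 rows; each row is the pose to reach, as a shift and turn from the pose commanded when the call began, along the tool's axes at that moment; what a row does not reach only later rows make up. The controller multiplies each number of a shift by 80 mm and each number of a turn by 45 degrees. A row lasts 1/12 s, in which the tool goes at most 41.7 mm and 7.16 degrees, less where a joint would pass 70% of its speed; a pose out of reach is approached as far as the arm can. A call with a number of a shift or a turn outside -1 to 1 is refused whole. A call with a gripper value outside its range is refused whole. "grip" is the closure, from 0 (fully open) to 1 (shut), set as the call begins (left out, the last holds). The fingers move at their own pace and stop on an object; "grip_force" is the grip in N (left out, the last holds). Time passes only in rows, so rows that repeat a pose let the fingers close. It gives the time, the measured TCP pose, the force and the opening at its end, in the units of the state.
- manip.get_state(): the state, without advancing time (a new reading comes with each control period).
- manip.grab_frame(name): name is "side" or "top" or "wrist"; returns the picture (480x640x3 uint8, red, green, blue); there is no depth.
- manip.camera_model(name): a dict with "fovy" (degrees; the focal length in pixels is half the picture's height over the tangent of half this angle, whatever the lens; pixels are square), "cx", "cy" (the principal point, pixels), "eye" and "attitude" of the camera in the world. Camera axes: x right, y down, z forward; pixel columns grow to the right and rows downward; lengths in mm; the calibration is good to about 2 mm. A picture is of the moment at which its call begins: read the wrist's pose just before it. camera_model takes no time and is no camera call; for the wrist camera it gives the pose at the moment of the call.
- manip.sign_off(): hands the job in, once; it reports no verdict.
The state is a dict: "time": time; "q": joint angles; "dq": joint speeds; "tau": joint torques, N m; "tcp_pos": TCP position; "tcp_rot": TCP orientation; "force": force on the tool from outside, world axes, zero at the start; "wrist_torque": the same for the moment, N m; "opening": opening from 0.0 (shut) to 1.0 (fully open).
Only numpy, scipy, OpenCV 4.12 (cv2) and the standard library are available. Lean on these libraries where they do the work, as an engineer would, in place of code of your own. Each camera call takes 0.05 s, during which the arm holds its last target. There are 200 camera calls.

## Working session

There is one attempt and no reset: what is moved stays moved. The work goes in short steps, Python scripts to look and compute and a tool call to move; the robot and the scene stay as the last step left them, time stands still between calls to the robot, and variables do not carry over. Pictures are saved under pics/ and viewed, about 8 in all and at most 12, crops included, and the job is handed in when it is done.

Besides the shell and the picture viewer there is one more tool, called after "Call:" as name(argument=value, ...) on one line, values as JSON. move_arm: Moves the arm, as the interface text tells. Shifts and turns lie within -1 to 1; 1 stands for 80 mm of shift or 45 degrees of turn. Its arguments: {"type":"object","properties":{"steps":{"type":"array"},"grip":{"type":"number"},"grip_force":{"type":"number"}},"required":["steps"]}

```bash
mkdir -p pics
python3 - <<'E'
from bench import manip
import cv2
for n in ("top","side"):
    cv2.imwrite(f"pics/{n}0.png",manip.grab_frame(n)[:,:,::-1]); m=manip.camera_model(n); print(n,m)
s=manip.get_state(); print(s['time'],s['tcp_pos'],s['tcp_rot'],s['opening'])
E
```

```text
top {'fovy': 54.23148991586327, 'cx': 313.7678105728556, 'cy': 239.6242807705566, 'eye': array([461.99299652,  59.27101863, 928.21132885]), 'attitude': array([[ 0.01616682, -0.98843504,  0.15078065],
       [-0.99929476, -0.01086127,  0.03594465],
       [-0.03389129, -0.15125542, -0.98791355]])}
side {'fovy': 42.272894907316, 'cx': 314.0283496940436, 'cy': 238.04346558696352, 'eye': array([ 107.94383705, -712.31191192,  927.71762547]), 'attitude': array([[ 0.8567251 , -0.33965934,  0.38814127],
       [-0.51571821, -0.57513024,  0.63502751],
       [ 0.00753875, -0.74421552, -0.66789701]])}
0.1 [253.96820072 570.59115006 230.61757903] [[-9.13606946e-01  4.06598187e-01 -5.12317933e-04]
 [ 4.06598509e-01  9.13606146e-01 -1.20921169e-03]
 [-2.36064691e-05 -1.31305191e-03 -9.99999138e-01]] 1.0038310669339978
```

View pics/top0.png

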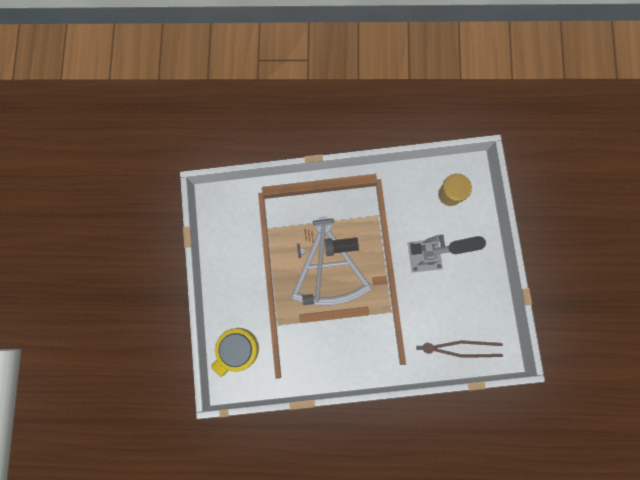

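View pics/side0.png

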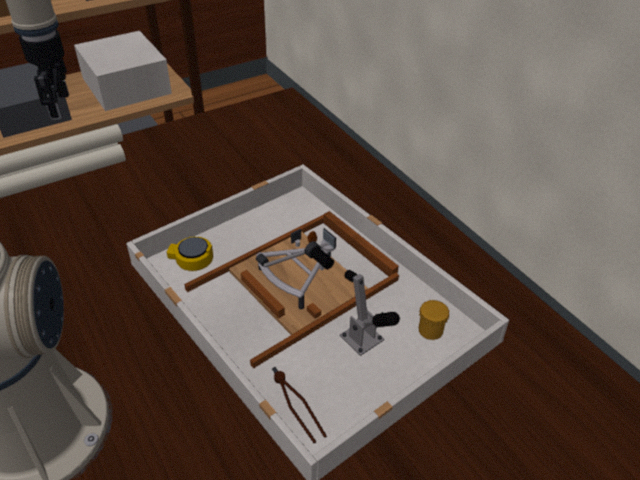

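The top view shows the drawer's rim corners near (181,174), (500,137), (543,380) and (199,418). The push batten is at about (334,315), the grip end at (484,242), the compass at (236,350), the canister at (457,188) and the dividers around (460,349). The side view agrees, with the lever open towards -y.

```bash
cat > h.py <<'E'
import numpy as np, cv2
from bench import manip
def cam(n):
    m=manip.camera_model(n); f=240/np.tan(np.radians(m['fovy'])/2); return m,f
def ray(n,uv,z):
    m,f=cam(n); d=m['attitude']@np.array([(uv[0]-m['cx'])/f,(uv[1]-m['cy'])/f,1]); e=np.array(m['eye']); return e+d*(z-e[2])/d[2]
def proj(n,p):
    m,f=cam(n); c=m['attitude'].T@(np.array(p)-m['eye']); return np.array([m['cx']+f*c[0]/c[2],m['cy']+f*c[1]/c[2]])
E
python3 - <<'E'
from h import *
P=np.array([ray("top",u,62)[:2] for u in [(181,174),(500,137),(543,380),(199,418)]])
L=np.array([[230,310],[230,-310],[-230,-310],[-230,310]])
print(P.round(),[np.linalg.norm(P[i]-P[i-1]).round() for i in range(4)])
c=P.mean(0);H=L.T@(P-c);th=np.arctan2(H[0,1]-H[1,0],H[0,0]+H[1,1])
R=np.array([[np.cos(th),-np.sin(th)],[np.sin(th),np.cos(th)]])
print("pose",c.round(1),th,"res",(P-c-L@R.T).round(1).tolist())
D=lambda p:np.r_[c+R@np.array(p[:2]),p[2]]
def loc(p): return R.T@(p[:2]-c)
for k,p in dict(pivot=(20,-145,53),stop=(170,45,8),stoptopL=(170,158,30),grip=(20,-145-100*np.sin(.75),53+100*np.cos(.75)),batR=(0,-68,24),batL=(0,158,24)).items():
    print(k,D(p).round(1),proj("top",D(p)).round(),proj("side",D(p)).round())
for k,u,z in [("battop near mid",(335,319),43),("boardcornerNL",(276,325),20),("cornerNR",(391,313),20),("cornerFR",(380,216),20),("compass",(236,350),48),("canister",(457,188),68),("chock",(380,281),34),("div",(428,348),14)]:
    p=ray("top",u,z); print(k,p.round(),loc(p).round(1))
np.savez("d.npz",c=c,th=th)
im=manip.grab_frame("top"); hs=cv2.resize(im[130:430,170:560],None,fx=2,fy=2,interpolation=cv2.INTER_CUBIC)
cv2.imwrite("pics/crop.png",hs[:,:,::-1])
E
```

```text
[[ 720.  349.]
 [ 796. -262.]
 [ 349. -317.]
 [ 270.  290.]] [np.float64(453.0), np.float64(616.0), np.float64(451.0), np.float64(612.0)]
pose [533.7  15.2] 0.12667464184487587 res [[-3.2, -2.4], [-4.8, 1.6], [3.9, 4.3], [4.0, -3.5]]
pivot [ 571.9 -126.1   53. ] [430. 253.] [362. 323.]
stop [696.7  81.3   8. ] [320. 194.] [355. 251.]
stoptopL [682.4 193.4  30. ] [263. 197.] [322. 217.]
grip [ 580.5 -193.7  126.2] [479. 244.] [392. 320.]
batR [542.3 -52.2  24. ] [388. 270.] [327. 314.]
batL [513.8 171.9  24. ] [272. 283.] [260. 250.]
battop near mid [448.  50.  43.] [-80.6  44.9]
boardcornerNL [435. 162.  20.] [-79.8 158.1]
cornerNR [461. -57.  20.] [-81.5 -62.6]
cornerFR [649. -37.  20.] [107.8 -66.6]
compass [389. 232.  48.] [-116.5  232.9]
canister [ 694. -176.   68.] [ 134.7 -209.7]
chock [520. -35.  34.] [-19.5 -48.3]
div [ 397. -127.   14.] [-154.1 -123.8]
```

View pics/crop.png

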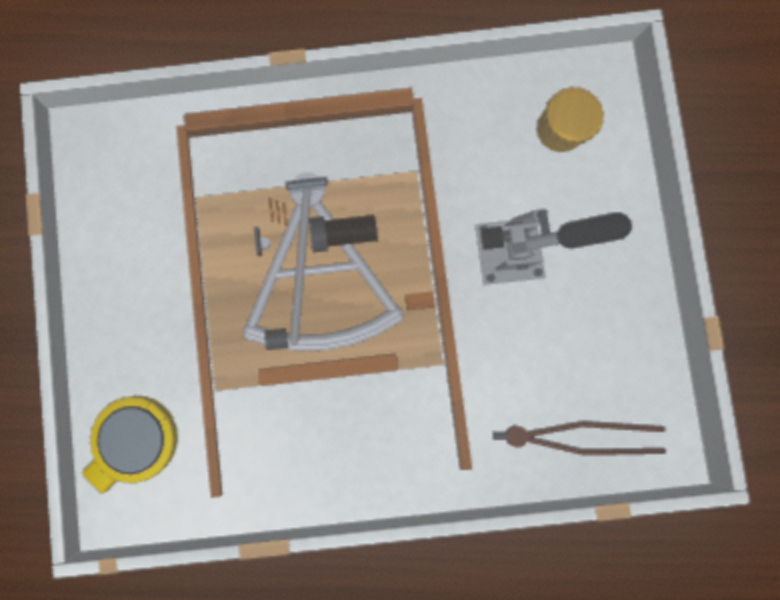

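```bash
cat >> h.py <<'E'
from scipy.spatial.transform import Rotation as Ro
def pose():
    P=np.array([ray("top",u,62)[:2] for u in [(180,172),(501,135),(544,381),(197,418.5)]])
    L=np.array([[230,310],[230,-310],[-230,-310],[-230,310]])
    c=P.mean(0);H=L.T@(P-c);th=np.arctan2(H[0,1]-H[1,0],H[0,0]+H[1,1])
    R=np.array([[np.cos(th),-np.sin(th)],[np.sin(th),np.cos(th)]]); return c,th,R,(P-c-L@R.T)
def W(p):
    c,th,R,_=pose(); return np.r_[c+R@np.array(p[:2]),p[2]]
def Dr(p):
    c,th,R,_=pose(); return np.r_[R.T@(np.array(p[:2])-c),p[2]]
def need(target):  # target TCP in drawer frame; tool y = drawer y, tool x = -drawer x, z down
    s=manip.get_state(); c,th,R,_=pose(); T=s['tcp_rot']
    G=np.array([[-R[0,0],R[0,1],0],[-R[1,0],R[1,1],0],[0,0,-1]])
    print("t",round(s['time'],2),"tcp drawer",Dr(s['tcp_pos']).round(1),"F",np.round(s['force'],1),"op",round(s['opening'],2))
    print("shift/80",(T.T@(W(target)-s['tcp_pos'])/80).round(3),"turn/45",(Ro.from_matrix(T.T@G).as_rotvec()/(np.pi/4)).round(3))
E
python3 -c "
from h import *
c,th,R,r=pose();print(c,th,r.round(1).tolist());need((-125,45,150));print(manip.get_state()['force'])
"
```

```text
[535.06997723  15.7267856 ] 0.12448316720400784 [[-1.3, -0.3], [-1.5, -0.4], [1.6, 1.8], [1.1, -1.0]]
t 0.15 tcp drawer [-210.   585.6  230.7] F [-0.4 -0.5  0.4] op 1.0
shift/80 [-4.402 -5.234  1.015] turn/45 [-0.001 -0.    -0.692]
[-0.41892265 -0.50841085  0.41418653]
```

Call:
move_arm(steps=[-0.84, -1, 0, 0, 0, -0.69, -0.84, -1, 0, 0, 0, -0.69, -0.84, -1, 0, 0, 0, -0.69, -0.84, -1, 0, 0, 0, -0.69, -0.84, -1, 0, 0, 0, -0.69, -0.84, -1, 0, 0, 0, -0.69], grip=1)

```text
time: 0.65
tcp_pos: [283.2, 470.1, 231.3]
tcp_rot: [[-0.992, -0.124, -0.0], [-0.124, 0.992, -0.0], [0.0, -0.0, -1.0]]
force: [-0.4, 0.4, 1.4]
opening: 0.144
```

```bash
python3 -c "
from h import *
need((-125,45,150))"
```

```text
t 0.65 tcp drawer [-193.5  482.1  231.3] F [-0.4  0.4  1.4] op 0.14
shift/80 [-0.858 -5.463  1.017] turn/45 [-0. -0. -0.]
```

Now tool axes are x = -drawer x, y = drawer y, z down.

Call:
move_arm(steps=[-0.2, -1, 0, 0, 0, 0, -0.2, -1, 0, 0, 0, 0, -0.2, -1, 0, 0, 0, 0])

```text
time: 0.9
tcp_pos: [309.1, 388.1, 230.5]
tcp_rot: [[-0.993, -0.12, -0.001], [-0.12, 0.993, -0.004], [0.001, -0.004, -1.0]]
force: [-0.1, -0.0, 0.4]
opening: -0.001
```

Call:
move_arm(steps=[-0.2, -1, 0, 0, 0, 0, -0.2, -1, 0, 0, 0, 0, -0.2, -1, 0, 0, 0, 0])

```text
time: 1.15
tcp_pos: [334.9, 310.8, 230.8]
tcp_rot: [[-0.993, -0.119, -0.001], [-0.119, 0.993, -0.003], [0.001, -0.003, -1.0]]
force: [0.8, 0.5, -0.6]
opening: -0.002
```

Call:
move_arm(steps=[-0.2, -1, 0, 0, 0, 0, -0.2, -1, 0, 0, 0, 0, -0.2, -1, 0, 0, 0, 0])

```text
time: 1.4
tcp_pos: [361.0, 233.7, 231.0]
tcp_rot: [[-0.993, -0.118, -0.0], [-0.118, 0.993, -0.003], [0.0, -0.003, -1.0]]
force: [-0.2, 0.7, -0.4]
opening: -0.001
```

Call:
move_arm(steps=[-0.2, -1, 0.2, 0, 0, 0, -0.2, -1, 0.2, 0, 0, 0, -0.2, -1, 0.2, 0, 0, 0])

```text
time: 1.65
tcp_pos: [386.5, 156.1, 214.1]
tcp_rot: [[-0.993, -0.118, -0.001], [-0.118, 0.993, -0.003], [0.001, -0.003, -1.0]]
force: [-0.2, 0.8, -0.5]
opening: 0.004
```

Call:
move_arm(steps=[0, -1, 0.3, 0, 0, 0, 0, -1, 0.3, 0, 0, 0, 0, -1, 0.3, 0, 0, 0])

```text
time: 1.9
tcp_pos: [394.9, 76.9, 189.5]
tcp_rot: [[-0.993, -0.118, -0.003], [-0.118, 0.993, -0.002], [0.003, -0.002, -1.0]]
force: [-1.2, 0.2, 0.2]
opening: -0.001
```

```bash
python3 -c "
from h import *
need((-125,45,27))
m=manip.camera_model('wrist');cv2.imwrite('pics/w1.png',manip.grab_frame('wrist')[:,:,::-1])
f=240/np.tan(np.radians(m['fovy'])/2)
print(m)"
```

```text
t 1.9 tcp drawer [-131.5   78.1  189.5] F [-1.2  0.2  0.2] op -0.0
shift/80 [-0.09  -0.409  2.032] turn/45 [-0.003 -0.004 -0.008]
{'fovy': 71.43990505268273, 'cx': 315.9723236161668, 'cy': 246.20806769758752, 'eye': array([318.57987075,  67.23437332, 331.9710005 ]), 'attitude': array([[-0.11728042,  0.94828403,  0.29496222],
       [ 0.99309705,  0.11255206,  0.03301954],
       [-0.0018867 ,  0.29679865, -0.95493822]])}
```

View pics/w1.png

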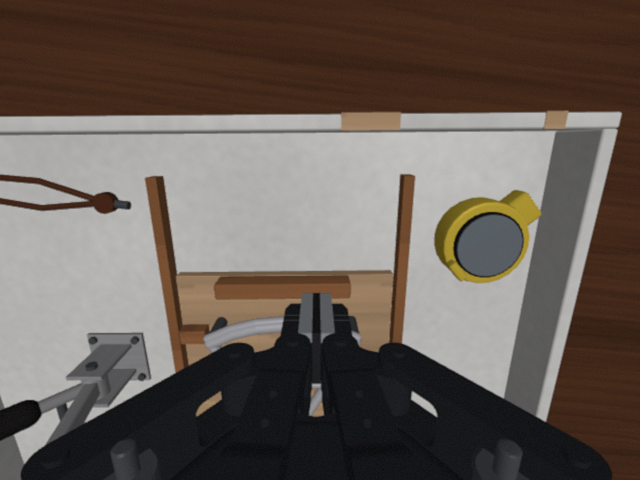

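The wrist view shows the board's near edge at row 272 and the batten's near top edge at about row 278, columns 217 to 350. The fingers are shut above it.

```bash
python3 -c "
from h import *
for u,z in [((217,279),43),((350,277),43),((178,273),20),((391,270),20),((148,180),24),((414,178),24)]: print(Dr(ray('wrist',u,z)).round(1))
need((-125,45,27))"
```

```text
[-86.2 -13.9  43. ]
[-87.2 110.8  43. ]
[-83.4 -60.   20. ]
[-84.8 154.2  20. ]
[-176.3  -73.6   24. ]
[-176.   168.9   24. ]
t 1.95 tcp drawer [-130.9   80.3  190.3] F [-0.7 -0.1  0.1] op 0.0
shift/80 [-0.082 -0.439  2.042] turn/45 [-0.001 -0.003 -0.01 ]
```

Call:
move_arm(steps=[-0.02, -0.41, 1, 0, 0, 0, -0.02, -0.41, 1, 0, 0, 0, -0.02, -0.41, 1, 0, 0, 0])

```text
time: 2.2
tcp_pos: [398.5, 48.5, 107.0]
tcp_rot: [[-0.993, -0.121, -0.007], [-0.121, 0.993, -0.001], [0.007, 0.0, -1.0]]
force: [-1.6, -0.5, -0.8]
opening: 0.001
```

Call:
move_arm(steps=[0.0, 0, 0.5, 0, 0, 0, 0, 0, 0.9, 0, 0, 0, 0, 0, 1, 0, 0, 0, 0, 0, 1, 0, 0, 0])

```text
time: 2.53
tcp_pos: [400.2, 50.0, 30.4]
tcp_rot: [[-0.992, -0.123, -0.004], [-0.123, 0.992, -0.0], [0.004, 0.0, -1.0]]
force: [-0.3, -1.0, -0.2]
opening: -0.002
```

```bash
python3 -c "
from h import *
need((-100,45,28))"
```

```text
t 2.53 tcp drawer [-129.6   50.8   30.4] F [-0.3 -1.  -0.2] op -0.0
shift/80 [-0.37  -0.072  0.028] turn/45 [ 0.    -0.005 -0.001]
```

Call:
move_arm(steps=[-0.12, -0.03, 0.02, 0, 0, 0, -0.24, -0.07, 0.02, 0, 0, 0, -0.32, -0.07, 0.02, 0, 0, 0, -0.38, -0.07, 0.02, 0, 0, 0, -0.44, -0.07, 0.02, 0, 0, 0, -0.5, -0.07, 0.02, 0, 0, 0, -0.56, -0.07, 0.02, 0, 0, 0, -0.62, -0.07, 0.02, 0, 0, 0, -0.68, -0.07, 0.02, 0, 0, 0, -0.74, -0.07, 0.02, 0, 0, 0, -0.8, -0.07, 0.02, 0, 0, 0, -0.86, -0.07, 0.02, 0, 0, 0])

```text
time: 3.53
tcp_pos: [467.6, 51.7, 29.5]
tcp_rot: [[-0.992, -0.123, -0.006], [-0.123, 0.992, -0.001], [0.006, 0.0, -1.0]]
force: [-8.5, -1.5, 5.7]
opening: 0.001
```

```bash
python3 -c "
from h import *
need((-31,45,28))
cv2.imwrite('pics/w2.png',np.vstack([manip.grab_frame('wrist')[150:400,:,::-1],manip.grab_frame('top')[120:420,:,::-1]]))
"
```

```text
t 3.53 tcp drawer [-62.5  44.1  29.5] F [-8.5 -1.5  5.7] op 0.0
shift/80 [-0.393  0.012  0.016] turn/45 [ 0.    -0.007 -0.002]
```

View pics/w2.png

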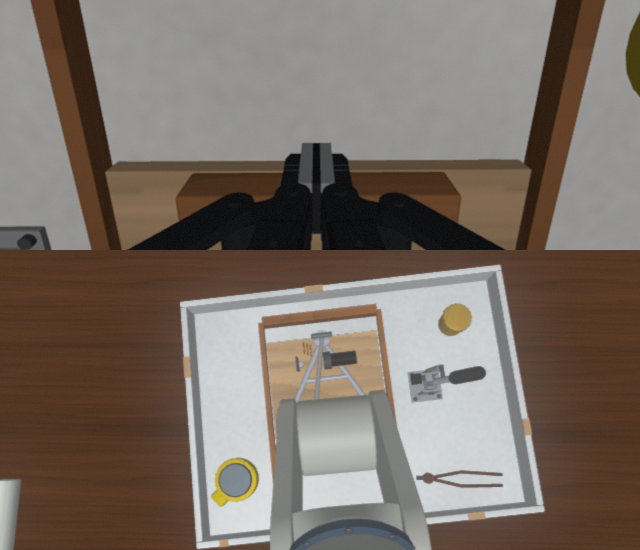

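The fingers are centred on the batten and the board is moving (force about 8 N). Next I push on and slow down towards the stop.

Call:
move_arm(steps=[-0.05, 0.01, 0, 0, 0, 0, -0.1, 0.01, 0, 0, 0, 0, -0.15, 0.01, 0, 0, 0, 0, -0.2, 0.01, 0, 0, 0, 0, -0.24, 0.01, 0, 0, 0, 0, -0.28, 0.01, 0, 0, 0, 0])

```text
time: 4.13
tcp_pos: [492.2, 55.5, 29.5]
tcp_rot: [[-0.992, -0.123, -0.001], [-0.123, 0.992, -0.0], [0.001, 0.0, -1.0]]
force: [-3.2, -0.4, -2.6]
opening: -0.002
```

Call:
move_arm(steps=[-0.03, 0, 0, 0, 0, 0, -0.06, 0, 0, 0, 0, 0, -0.08, 0, 0, 0, 0, 0])

```text
time: 4.38
tcp_pos: [499.0, 56.4, 29.6]
tcp_rot: [[-0.992, -0.123, -0.0], [-0.123, 0.992, 0.0], [0.0, 0.0, -1.0]]
force: [-3.2, -0.8, -3.3]
opening: -0.002
```

Call:
move_arm(steps=[-0.02, 0, 0, 0, 0, 0, -0.03, 0, 0, 0, 0, 0, -0.04, 0, 0, 0, 0, 0])

```text
time: 4.63
tcp_pos: [500.2, 56.5, 29.6]
tcp_rot: [[-0.992, -0.123, -0.004], [-0.123, 0.992, -0.001], [0.004, -0.0, -1.0]]
force: [-10.5, -1.3, 7.3]
opening: 0.0
```

Call:
move_arm(steps=[-0.02, 0, 0, 0, 0, 0, -0.03, 0, 0, 0, 0, 0, -0.03, 0, 0, 0, 0, 0])

```text
time: 4.88
tcp_pos: [500.2, 56.5, 29.3]
tcp_rot: [[-0.992, -0.123, -0.008], [-0.123, 0.992, -0.001], [0.008, -0.0, -1.0]]
force: [-15.4, -3.0, 11.4]
opening: -0.004
```

Call:
move_arm(steps=[-0.02, 0, 0, 0, 0, 0, -0.03, 0, 0, 0, 0, 0, -0.03, 0, 0, 0, 0, 0])

```text
time: 5.13
tcp_pos: [500.2, 56.5, 29.0]
tcp_rot: [[-0.992, -0.123, -0.012], [-0.123, 0.992, -0.001], [0.013, 0.0, -1.0]]
force: [-22.5, -2.8, 16.1]
opening: -0.004
```

```bash
python3 -c "
from h import *
need((-31,45,28))
"
```

```text
t 5.13 tcp drawer [-29.5  44.8  29. ] F [-22.5  -2.8  16.1] op -0.0
shift/80 [0.018 0.002 0.012] turn/45 [ 0.    -0.016 -0.002]
```

The board stopped dead at 500.2 while the force rose to 22 N, at the home position expected. I now back off and lift.

Call:
move_arm(steps=[0.3, 0, 0, 0, 0, 0, 0.7, 0, -0.1, 0, 0, 0, 0.7, 0, -0.6, 0, 0, 0, 0.7, 0, -1, 0, 0, 0, 0.7, 0, -1, 0, 0, 0])

```text
time: 5.55
tcp_pos: [455.6, 50.9, 115.3]
tcp_rot: [[-0.992, -0.123, 0.011], [-0.123, 0.992, 0.001], [-0.011, -0.0, -1.0]]
force: [2.0, 0.7, 0.6]
opening: 0.001
```

Call:
move_arm(steps=[0, 0, -1, 0, 0, 0, 0, 0, -1, 0, 0, 0, 0, 0, -1, 0, 0, 0])

```text
time: 5.8
tcp_pos: [456.3, 51.0, 196.6]
tcp_rot: [[-0.992, -0.123, 0.013], [-0.123, 0.992, 0.001], [-0.013, -0.0, -1.0]]
force: [2.3, -0.0, 0.5]
opening: -0.001
```

Call:
move_arm(steps=[0, -1, -0.8, 0, 0, 0, 0, -1, -0.8, 0, 0, 0, 0, -1, -0.8, 0, 0, 0])

```text
time: 6.05
tcp_pos: [463.7, -31.3, 257.4]
tcp_rot: [[-0.992, -0.123, 0.007], [-0.123, 0.992, -0.002], [-0.007, -0.002, -1.0]]
force: [0.7, -0.3, -0.7]
opening: 0.001
```

Call:
move_arm(steps=[0, -1, 0, 0, 0, 0, 0, -1, 0, 0, 0, 0, 0, -1, 0, 0, 0, 0])

```text
time: 6.3
tcp_pos: [473.0, -113.9, 255.0]
tcp_rot: [[-0.993, -0.12, 0.005], [-0.12, 0.993, -0.003], [-0.005, -0.004, -1.0]]
force: [0.7, 0.2, 1.0]
opening: -0.002
```

Call:
move_arm(steps=[0, -1, 0, 0, 0, 0, 0, -1, 0, 0, 0, 0, 0, -1, 0, 0, 0, 0])

```text
time: 6.55
tcp_pos: [482.6, -193.2, 254.5]
tcp_rot: [[-0.993, -0.121, 0.004], [-0.121, 0.993, -0.004], [-0.004, -0.004, -1.0]]
force: [-0.4, 0.2, 0.6]
opening: -0.0
```

```bash
python3 -c "
from h import *
need((20,-260,118))
cv2.imwrite('pics/w3.png',np.hstack([cv2.resize(manip.grab_frame('side')[150:400,200:460,::-1],None,fx=1.5,fy=1.5),cv2.resize(manip.grab_frame('top')[130:380,250:510,::-1],None,fx=1.5,fy=1.5)]))
"
```

```text
t 6.55 tcp drawer [ -78.  -200.8  254.5] F [-0.4  0.2  0.6] op -0.0
shift/80 [-1.221 -0.728  1.713] turn/45 [-0.005  0.004 -0.005]
```

View pics/w3.png

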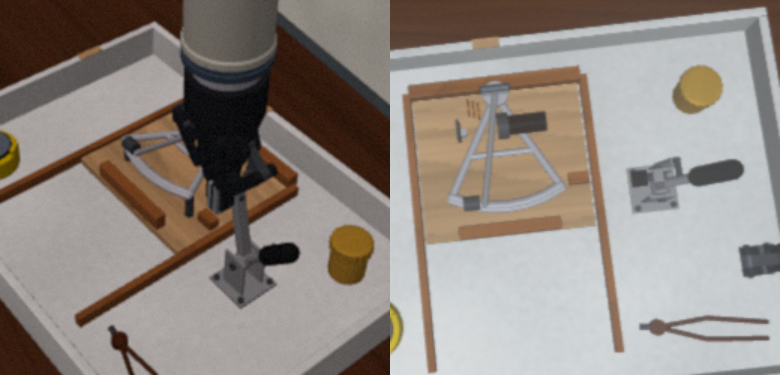

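The top crop shows the board's far edge against the stop. The lever is still open, its grip end at about (485,243) in the full top image. Next I go to the -y side of the lever.

```bash
python3 -c "
from h import *
print(Dr(ray('top',(485,243),126)), Dr(ray('top',(460,247),105)))"
```

```text
[  19.0403484  -224.29666932  126.        ] [  19.18653804 -187.30692587  105.        ]
```

Call:
move_arm(steps=[-0.3, -0.75, 0, 0, 0, 0, -0.7, -0.75, 0, 0, 0, 0, -1, -0.75, 0.3, 0, 0, 0, -1, -0.75, 0.5, 0, 0, 0])

```text
time: 6.98
tcp_pos: [572.7, -237.2, 213.3]
tcp_rot: [[-0.992, -0.123, 0.005], [-0.123, 0.992, -0.001], [-0.005, -0.002, -1.0]]
force: [-0.6, -0.5, -1.0]
opening: 0.001
```

```bash
python3 -c "
from h import *
need((20,-260,118))"
```

```text
t 6.98 tcp drawer [   5.9 -255.7  213.3] F [-0.6 -0.5 -1. ] op 0.0
shift/80 [-0.169 -0.052  1.193] turn/45 [-0.002  0.007 -0.001]
```

Call:
move_arm(steps=[-0.17, -0.08, 0.4, 0, 0, 0, -0.17, -0.08, 0.8, 0, 0, 0, -0.17, -0.08, 1, 0, 0, 0, -0.17, -0.08, 1, 0, 0, 0])

```text
time: 7.32
tcp_pos: [579.7, -239.6, 129.5]
tcp_rot: [[-0.992, -0.124, -0.006], [-0.124, 0.992, 0.003], [0.005, 0.004, -1.0]]
force: [-0.2, 0.6, -0.2]
opening: 0.003
```

```bash
python3 -c "
from h import *
need((20,-240,115))
cv2.imwrite('pics/w4.png',np.hstack([manip.grab_frame('wrist')[130:480,:,::-1],cv2.resize(manip.grab_frame('side')[150:380,300:440,::-1],None,fx=1.14,fy=1.52174)]))"
```

```text
t 7.32 tcp drawer [  12.5 -258.9  129.5] F [-0.2  0.6 -0.2] op 0.0
shift/80 [-0.094  0.236  0.182] turn/45 [ 0.004 -0.007 -0.   ]
```

View pics/w4.png

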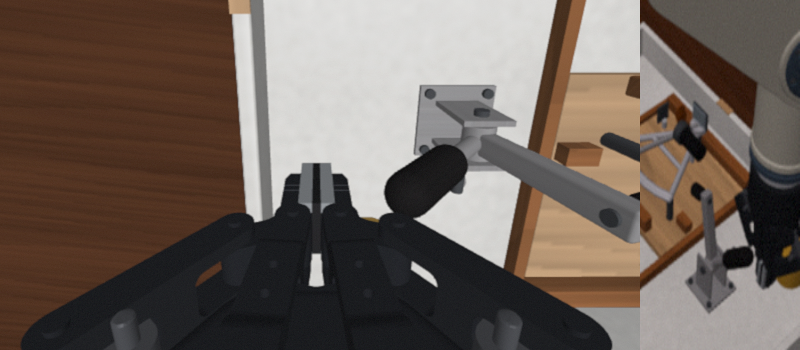

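The wrist view shows the shut fingers at about column 317, with the black grip end close by on their +y side (about 410,195). The side view agrees. Next I push +y, rising along the lever's arc.

Call:
move_arm(steps=[-0.09, 0, 0.16, 0, 0, 0, -0.09, 0.1, 0.18, 0, 0, 0, -0.09, 0.18, 0.17, 0, 0, 0, -0.09, 0.25, 0.15, 0, 0, 0, -0.09, 0.31, 0.1, 0, 0, 0, -0.09, 0.37, 0.06, 0, 0, 0, -0.09, 0.43, 0.03, 0, 0, 0, -0.09, 0.49, 0, 0, 0, 0, -0.09, 0.55, -0.02, 0, 0, 0])

```text
time: 8.17
tcp_pos: [584.6, -200.6, 137.6]
tcp_rot: [[-0.992, -0.124, 0.004], [-0.124, 0.992, -0.006], [-0.003, -0.007, -1.0]]
force: [-4.3, -19.4, 11.7]
opening: -0.002
```

```bash
python3 -c "
from h import *
need((20,-180,139))"
```

```text
t 8.17 tcp drawer [  22.3 -220.8  137.6] F [ -4.3 -19.4  11.7] op -0.0
shift/80 [ 0.028  0.51  -0.021] turn/45 [-0.009  0.004  0.   ]
```

The fingertip rides a little high, so I lower it while pushing on.

Call:
move_arm(steps=[0.02, -0.03, 0.12, 0, 0, 0, 0.02, 0.0, 0.15, 0, 0, 0, 0.02, 0.06, 0.12, 0, 0, 0, 0.02, 0.12, 0.1, 0, 0, 0, 0.02, 0.18, 0.08, 0, 0, 0])

```text
time: 8.58
tcp_pos: [584.8, -196.4, 138.3]
tcp_rot: [[-0.992, -0.126, 0.013], [-0.127, 0.992, -0.022], [-0.01, -0.024, -1.0]]
force: [-18.6, -56.8, 57.7]
opening: -0.003
```

```bash
python3 -c "
from h import *
need((20,-180,135))"
```

```text
t 8.58 tcp drawer [  23.  -216.6  138.3] F [-18.6 -56.8  57.7] op -0.0
shift/80 [0.037 0.459 0.03 ] turn/45 [-0.03   0.013  0.003]
```

```bash
python3 -c "
from h import *
cv2.imwrite('pics/w5.png',np.hstack([cv2.resize(manip.grab_frame('wrist')[180:480,160:560,::-1],None,fx=1,fy=1),cv2.resize(manip.grab_frame('side')[200:350,290:470,::-1],None,fx=2,fy=2)]))"
```

```text
(no output)
```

View pics/w5.png

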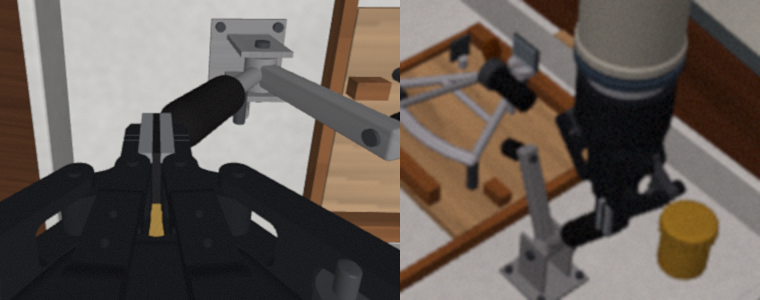

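The tip has slipped onto the top of the grip end and the lever has barely moved. I'll go up, back to -y, and set the tip much lower.

Call:
move_arm(steps=[0.03, -0.1, -0.25, 0, 0, 0, 0.03, -0.3, -0.4, 0, 0, 0, 0.03, -0.7, -0.4, 0, 0, 0, 0.03, -0.78, -0.3, 0, 0, 0, 0.03, -0.78, 0, 0, 0, 0, 0.03, -0.78, 0.3, 0, 0, 0, 0.03, -0.78, 0.3, 0, 0, 0])

```text
time: 9.27
tcp_pos: [582.4, -244.5, 100.8]
tcp_rot: [[-0.992, -0.122, -0.006], [-0.122, 0.993, 0.003], [0.006, 0.003, -1.0]]
force: [-0.3, 0.5, -0.3]
opening: -0.003
```

```bash
python3 -c "
from h import *
need((20,-240,100))
cv2.imwrite('pics/w6.png',np.hstack([cv2.resize(manip.grab_frame('wrist')[180:480,160:560,::-1],None,fx=1,fy=1),cv2.resize(manip.grab_frame('side')[200:350,290:470,::-1],None,fx=2,fy=2)]))"
```

```text
t 9.27 tcp drawer [  14.7 -264.1  100.8] F [-0.3  0.5 -0.3] op -0.0
shift/80 [-0.066  0.302  0.011] turn/45 [ 0.004 -0.007 -0.003]
```

View pics/w6.png

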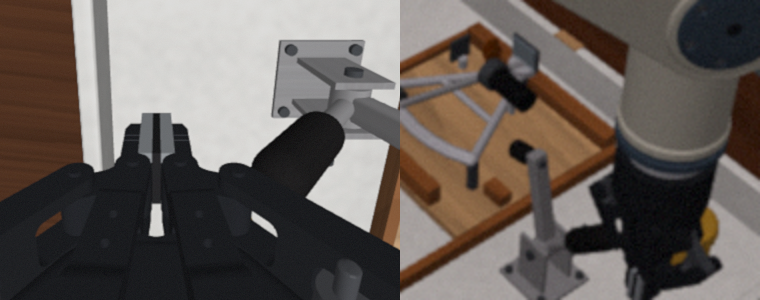

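I'm tilting the fingers 30° so the tips lead under the grip, keeping the linkage clear and the push square to the lever.

Call:
move_arm(steps=[-0.06, 0, 0, -0.15, 0, 0, -0.06, 0, 0, -0.3, 0, 0, -0.06, 0, 0, -0.45, 0, 0, -0.06, 0.05, 0, -0.6, 0, 0, -0.06, 0.1, 0, -0.67, 0, 0, -0.06, 0.2, 0, -0.67, 0, 0, -0.06, 0.2, 0, -0.67, 0, 0])

```text
time: 9.95
tcp_pos: [588.2, -228.8, 105.5]
tcp_rot: [[-0.992, -0.106, -0.061], [-0.123, 0.859, 0.498], [-0.0, 0.501, -0.865]]
force: [0.1, -0.3, -0.5]
opening: 0.001
```

```bash
python3 -c "
from h import *
for t in [(20,-228,97),(20,-209,111),(20,-190,116),(20,-170,118)]: need(t)"
```

```text
t 9.95 tcp drawer [  22.4 -249.2  105.5] F [ 0.1 -0.3 -0.5] op 0.0
shift/80 [0.03  0.176 0.225] turn/45 [ 0.669  0.001 -0.002]
t 9.95 tcp drawer [  22.4 -249.2  105.5] F [ 0.1 -0.3 -0.5] op 0.0
shift/80 [0.031 0.47  0.192] turn/45 [ 0.669  0.001 -0.002]
t 9.95 tcp drawer [  22.4 -249.2  105.5] F [ 0.1 -0.3 -0.5] op 0.0
shift/80 [0.031 0.706 0.257] turn/45 [ 0.669  0.001 -0.002]
t 9.95 tcp drawer [  22.4 -249.2  105.5] F [ 0.1 -0.3 -0.5] op 0.0
shift/80 [0.031 0.935 0.361] turn/45 [ 0.669  0.001 -0.002]
```

Call:
move_arm(steps=[0.02, 0.0, 0.15, 0, 0, 0, 0.02, 0.06, 0.24, 0, 0, 0, 0.02, 0.14, 0.26, 0, 0, 0, 0.02, 0.2, 0.26, 0, 0, 0, 0.02, 0.27, 0.25, 0, 0, 0, 0.02, 0.34, 0.24, 0, 0, 0, 0.02, 0.41, 0.23, 0, 0, 0, 0.02, 0.48, 0.23, 0, 0, 0])

```text
time: 10.62
tcp_pos: [581.4, -188.5, 108.8]
tcp_rot: [[-0.992, -0.107, -0.061], [-0.123, 0.86, 0.495], [-0.001, 0.499, -0.867]]
force: [-1.6, -9.4, -0.2]
opening: -0.002
```

```bash
python3 -c "
from h import *
for t in [(20,-209,111),(20,-170,118),(20,-155,118)]: need(t)"
```

```text
t 10.62 tcp drawer [  20.6 -208.3  108.8] F [-1.6 -9.4 -0.2] op -0.0
shift/80 [ 0.008  0.006 -0.027] turn/45 [ 0.665  0.001 -0.001]
t 10.62 tcp drawer [  20.6 -208.3  108.8] F [-1.6 -9.4 -0.2] op -0.0
shift/80 [0.008 0.473 0.14 ] turn/45 [ 0.665  0.001 -0.001]
t 10.62 tcp drawer [  20.6 -208.3  108.8] F [-1.6 -9.4 -0.2] op -0.0
shift/80 [0.008 0.635 0.233] turn/45 [ 0.665  0.001 -0.001]
```

The lever is now following with about 9 N on the tips, so I push on past upright.

Call:
move_arm(steps=[0, 0.08, 0.03, 0, 0, 0, 0, 0.16, 0.06, 0, 0, 0, 0, 0.24, 0.08, 0, 0, 0, 0, 0.32, 0.1, 0, 0, 0, 0, 0.4, 0.13, 0, 0, 0, 0, 0.47, 0.16, 0, 0, 0, 0, 0.55, 0.2, 0, 0, 0, 0, 0.63, 0.24, 0, 0, 0])

```text
time: 11.28
tcp_pos: [574.8, -133.7, 117.5]
tcp_rot: [[-0.992, -0.107, -0.061], [-0.123, 0.858, 0.498], [-0.001, 0.502, -0.865]]
force: [0.0, 0.7, -0.1]
opening: 0.0
```

```bash
python3 -c "
from h import *
need((20,-155,118))
cv2.imwrite('pics/w7.png',np.hstack([cv2.resize(manip.grab_frame('wrist')[180:480,160:560,::-1],None,fx=1,fy=1),cv2.resize(manip.grab_frame('side')[200:350,290:470,::-1],None,fx=2,fy=2)]))"
```

```text
t 11.28 tcp drawer [  20.9 -153.2  117.5] F [ 0.   0.7 -0.1] op 0.0
shift/80 [ 0.011 -0.017 -0.017] turn/45 [ 0.67   0.001 -0.001]
```

View pics/w7.png

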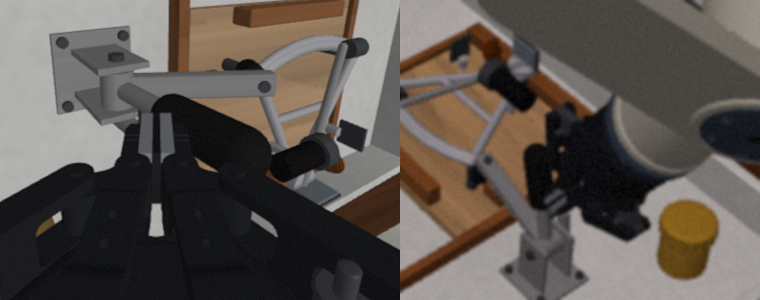

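The lever has snapped over, the arm is level across the board, and the force is zero. I withdraw along the tool axis and take a final look.

Call:
move_arm(steps=[0, -0.2, -0.1, 0, 0, 0, 0, -0.3, -0.5, 0, 0, 0, 0, -0.3, -1, 0, 0, 0, 0, -0.3, -1, 0, 0, 0])

```text
time: 11.72
tcp_pos: [585.2, -200.1, 179.2]
tcp_rot: [[-0.993, -0.108, -0.054], [-0.121, 0.861, 0.495], [-0.006, 0.498, -0.867]]
force: [1.6, -0.0, 2.0]
opening: -0.001
```

Call:
move_arm(steps=[0.5, -0.5, -1, 0, 0, 0, 0.8, -0.7, -1, 0, 0, 0, 1, -0.7, -1, 0, 0, 0, 1, -0.7, -1, 0, 0, 0])

```text
time: 12.05
tcp_pos: [510.5, -298.1, 216.2]
tcp_rot: [[-0.993, -0.103, -0.06], [-0.12, 0.86, 0.496], [0.001, 0.5, -0.866]]
force: [-0.1, 0.2, 0.1]
opening: 0.001
```

Call:
move_arm(steps=[0.5, 0, -0.3, 0, 0, 0, 1, 0, -0.3, 0, 0, 0, 1, 0, -0.3, 0, 0, 0, 1, 0, -0.3, 0, 0, 0])

```text
time: 12.38
tcp_pos: [434.2, -315.6, 236.1]
tcp_rot: [[-0.993, -0.104, -0.061], [-0.12, 0.859, 0.499], [0.0, 0.502, -0.865]]
force: [1.1, 0.6, -0.4]
opening: -0.002
```

```bash
python3 -c "
from h import *
need((20,-155,118))
for a in (1.2,1.35): print(a,[proj(n,W((20,-145+100*np.sin(a-.75),53+100*np.cos(a-.75)))).round() for n in ('side','top')])
cv2.imwrite('pics/w8.png',np.hstack([cv2.resize(manip.grab_frame('side')[150:400,200:460,::-1],None,fx=1.5,fy=1.5),cv2.resize(manip.grab_frame('top')[130:380,250:510,::-1],None,fx=1.5,fy=1.5)]))
"
```

```text
t 12.38 tcp drawer [-141.2 -316.2  236.1] F [ 1.1  0.6 -0.4] op -0.0
shift/80 [-2.007  1.009  2.292] turn/45 [ 0.67   0.001 -0.005]
1.2 [array([350., 275.]), array([415., 249.])]
1.35 [array([345., 274.]), array([407., 251.])]
```

View pics/w8.png

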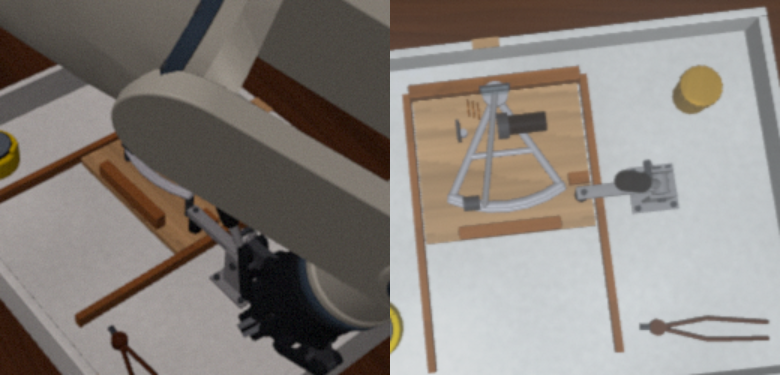

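The top view shows the hold-down arm level over the board, with its foot at about crop (581,194), just on the near side of the chock (578,178). The outermost point of the grip is at column 399 or so, as predicted for 1.35 rad. The board is against the stop, and the canister and dividers haven't moved.

```bash
python3 -c "
from bench import manip
print(manip.sign_off())"
```

```text
the job is handed in; nothing more can be done
None
```

The sextant is stowed: its board is fully home against the end stop and the clamp lever is snapped into lock. I handed the job in at about 12.4 s with the arm withdrawn and touching nothing.

- **Board:** I pushed it about 55 mm with shut fingertips on the push batten. It stopped dead at the expected home position while the push force rose to 22 N.
- **Lever, first try:** the fingertip slipped up onto the end of the grip and pressed there with about 83 N in all. That is below the 120 N wrist limit, and I backed off. The contact was at the fingertips, so I don't count it against the 40 N limit on the arm and gripper body, but no reading separates the two.
- **Lever, second try:** with the fingers tilted 30° and set lower, about 9 N carried the lever over its dead point.
- **Last checks:** in the final top picture the grip end lies where the 1.35 rad lock angle predicts. The foot stands just on the near side of the chock and the board is still at the stop. The canister and dividers lie as before, and so does the edge of the compass that was in view.
- **Limits of the checks:** the lock and the home position were judged from pictures and force alone. In the last side picture the arm hid part of the scene.

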